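Eject a sample vial from its well and stand it in the tray

TASK

Press down the ejector lever in front of the well that holds the sample vial, so that the vial rises out of the block; then take it and stand it upright on the floor of the shallow steel tray, and let go. Leave the steel blanking plug seated in the other well.

Things in the scene. Friction and masses are not known exactly. Their poses are not given: they have to be found in the camera images.
- ejector_block: Aluminium block fixed to the table, top face 70 mm up. Origin under it on the table; +x runs from levers to wells, y left, z up. Wells: x 30, y +35 and -35 mm; 17 mm wide, floor 32 mm up. In front of each, at its y, a steel lever paddle 32 x 30 mm centred at x -85 mm, top 57 mm up; 3 N pushes it down 30 mm to a stop (top 27 mm up); it stays where left. The part in that well rises with it, 22 mm in all.
- vial_mid (a point): Centre (half-way up) of the sample vial: glass, ribbed blue screw cap, 16 mm diameter, 38 mm tall, 15 g, z along its axis. At the start it stands in one of the two wells, its cap level with the block's top face, so it cannot be gripped; raised, its upper 22 mm stand clear of the top face. Another vial, loose on the table, is not meant.
- plug_mid (a point): Centre (half-way up) of the blanking plug: plain steel cylinder, 16 mm diameter, 28 mm tall, dimple in its top, z along its axis. It sits in the other well, its top 10 mm below the block's top face.
- sample_tray: Shallow open steel tray, fixed to the table, to the left or the right of the block. 130 mm (x) by 110 mm (y) outside, walls 3 mm thick, rim 15 mm above the table; the floor's upper face is 3 mm above the table. Origin: centre of its underside, z up.

How it is judged (in metres and radians):
On the way:
1. the lever has raised the vial by 14 mm or more in its well, with no finger on the vial (z of vial_mid in the frame of ejector_block between 0.065 and 0.08 m and distance of vial_mid from where it was at the start of the episode below 0.03 m and contact force between the fingers and sample_vial below 0.2 N), for 0.2 s.
At the end, for the whole second after the job is handed in: The vial stands at rest on the tray floor inside the walls, within 10 degrees of upright, released; the plug is still seated in its well (moved less than 8 mm) (x of vial_mid in the frame of sample_tray between -0.056 and 0.056 m and y of vial_mid in the frame of sample_tray between -0.046 and 0.046 m and z of vial_mid in the frame of sample_tray between 0.016 and 0.027 m and angle between vial_mid's own z axis and vertical below 0.175 rad and linear speed of sample_vial below 0.02 m/s and distance of plug_mid from where it was at the start of the episode below 0.008 m); the robot touches nothing.
It fails at once if the blanking plug is raised or moved by more than 8 mm (distance of plug_mid from where it was at the start of the episode above 0.008 m).
It also fails if it takes over 46 s, if anything falls off the work surface, if the arm or the gripper's body presses on something with over 40 N, if the wrist force passes 120 N, or if a joint passes its speed limit or range.

ROBOT

A 6-joint arm with a two-finger parallel gripper is mounted at the origin on a cart in front of the work surface, level with it; the furniture and walls round the work are solid. World frame = base frame: x ahead of the robot, y to its left, z up, the work surface at z = 0. Lengths are in m, angles in degrees, forces in N, time in s.
With the tool pointing down it reaches from about 0.3 to 0.75 m from the base axis. Payload 8.5 kg.
Tool frame: the origin (TCP) lies midway between the tips of the shut fingers; the grasp point (between the pads) lies 19 mm behind it; y points along the fingers, z is the direction in which the jaws open and shut, and the axes are right-handed (so a half turn about y gives the same grasp; the last joint's range is limited). The gripper opens to 85 mm and grips with 20 to 120 N. Pads are 22 mm wide; open, the fingers measure 114 mm over their backs; the gripper's body (76 mm by 85 mm) begins 54 mm behind the grasp point. The pads swing forward as they close: fully open they stand 13 mm farther back than shut.
Start: joints at [62.836, 21.807, 74.336, -0, 83.858, -12.336], TCP at [0.141, 0.532, 0.231] pointing down, gripper open.
Joint ranges: [-178.18, 178.18], [-50.72, 133.34], [12.68, 142.11], [-81.47, 261.47], [9.98, 163.14], [-165.26, 165.26]. Speed limits (degrees/s): [136.94, 136.94, 180, 180, 180, 180].

INTERFACE

Orientations are given as a 3x3 rotation matrix whose columns are the frame's x, y, z axes.
In Python, from rig import status, imaging, job gives the robot as it stands. The module is installed in compiled form; this text tells all that it offers.
- The arm moves only by the tool jog_arm, never from a script. Its argument "rows" is a list of rows, each an object of numbers: "hand": the opening, from 0 (shut) to 1 (fully open); "dx", "dy", "dz": the shift along the tool's x, y, z in cm; "ax", "ay", "az": the turn, a rotation vector about the tool's x, y, z in degrees. In form: [{"hand": .., "dx": .., "dy": .., "dz": .., "ax": .., "ay": .., "az": ..}, ...]. A call has exactly 5 rows; each row shifts and turns the commanded pose from where the row before left it, along the tool's axes as they then stand; what a row does not reach is not made up. A row lasts 1/12 s, in which the tool goes at most 41.7 mm and 7.16 degrees, less where a joint would pass 70% of its speed; a pose out of reach is approached as far as the arm can. A call is refused whole if a number of a shift passes 4.17 or a number of a turn 7.16, either way. A call with a gripper value outside its range is refused whole. The fingers move at their own pace and stop on an object; "newtons" is the grip in N (left out, the last holds). Time passes only in rows, so rows that do not move let the fingers close, or fill a call up. It gives the time, the measured TCP pose, the force and the opening at its end, in the units of the state.
- status.observe(): the state, without advancing time (a new reading comes with each control period).
- imaging.get_image(name): name is "side" or "top" or "wrist"; returns the picture (400x640x3 uint8, red, green, blue); there is no depth.
- imaging.camera_model(name): a dict with "K" (3x3 intrinsics, pixels), "position" and "rotation" of the camera in the world; the wrist camera has in their place "tool_from_camera" (4x4, takes a point from camera to tool coordinates, whose origin is the TCP and whose axes are the tool frame's). Camera axes: x right, y down, z forward; pixel columns grow to the right and rows downward; lengths in m; the calibration is good to about 2 mm. A picture is of the moment at which its call begins: read the wrist's pose just before it. camera_model takes no time and is no camera call.
- job.close_job(): hands the job in, once; it reports no verdict.
The state is a dict: "time_s": time; "q": joint angles; "qvel": joint speeds; "joint_efforts": joint torques, N m; "position": TCP position; "tool_rot": TCP orientation; "ft_force": force on the tool from outside, world axes, zero at the start; "wrist_torque": the same for the moment, N m; "grip_width": finger opening in m.
Only numpy, scipy, OpenCV 4.12 (cv2) and the standard library are available. Lean on these libraries where they do the work, as an engineer would, in place of code of your own. Each camera call takes 0.05 s, during which the arm holds its last target.

## Working session

There is one attempt and no reset: what is moved stays moved. The work goes in short steps, Python scripts to look and compute and a tool call to move; the robot and the scene stay as the last step left them, time stands still between calls to the robot, and variables do not carry over. Pictures are saved under pics/ and viewed, and the job is handed in when it is done.

Besides the shell and the picture viewer there is one more tool, called after ">>>" as name(argument=value, ...), one argument or row to a line, values as JSON. jog_arm: Moves the arm, as the interface text tells. Its arguments: {"type":"object","properties":{"rows":{"type":"array"},"newtons":{"type":"number"}},"required":["rows"]}

```bash
mkdir -p pics
python3 - <<'E'
from rig import status, imaging
import cv2,numpy as np
np.set_printoptions(precision=4,suppress=True)
s=status.observe();print(s)
for n in ['side','top','wrist']:
    im=imaging.get_image(n);cv2.imwrite(f'pics/{n}0.png',im[:,:,::-1]);print(n,imaging.camera_model(n))
E
```

```text
{'time_s': 0.0, 'q': array([ 62.8361,  21.8406,  74.3858,  -0.0006,  83.8587, -12.3382]), 'qvel': array([-0.0283,  0.0836,  0.0355, -0.0548, -0.0225,  0.0005]), 'joint_efforts': array([ -0.0015, -44.8451, -23.1279,  -0.0003,   0.0048,  -0.    ]), 'position': array([0.1406, 0.5314, 0.2307]), 'tool_rot': array([[ 0.9667, -0.0007,  0.2559],
       [-0.2559, -0.0013,  0.9667],
       [-0.0003, -1.    , -0.0015]]), 'ft_force': array([-0.4054,  0.175 ,  0.4631]), 'wrist_torque': array([-0.014 ,  0.03  ,  0.0166]), 'grip_width': 0.08551509632647772}
side {'K': array([[441.784 ,   0.    , 322.1537],
       [  0.    , 441.784 , 200.2162],
       [  0.    ,   0.    ,   1.    ]]), 'position': array([ 0.3184, -0.8595,  0.4948]), 'rotation': array([[ 0.9664, -0.1105,  0.2322],
       [-0.2572, -0.4249,  0.8679],
       [ 0.0028, -0.8985, -0.4391]])}
top {'K': array([[390.4237,   0.    , 322.4044],
       [  0.    , 390.4237, 199.2889],
       [  0.    ,   0.    ,   1.    ]]), 'position': array([ 0.4051, -0.0063,  0.908 ]), 'rotation': array([[ 0.0156, -0.9812,  0.1924],
       [-0.9998, -0.0171, -0.0061],
       [ 0.0093, -0.1923, -0.9813]])}
wrist {'K': array([[346.9077,   0.    , 314.2707],
       [  0.    , 346.9077, 201.5518],
       [  0.    ,   0.    ,   1.    ]]), 'tool_from_camera': array([[ 0.    ,  0.9612,  0.276 , -0.0706],
       [-0.0002, -0.276 ,  0.9612, -0.1431],
       [ 1.    , -0.0001,  0.0002,  0.0009],
       [ 0.    ,  0.    ,  0.    ,  1.    ]])}
```

View pics/top0.png

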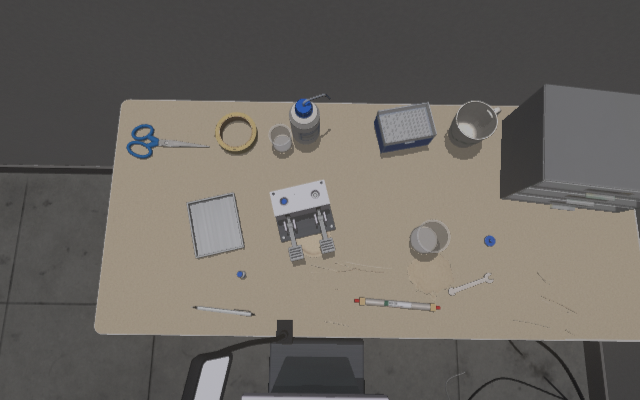

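View pics/side0.png

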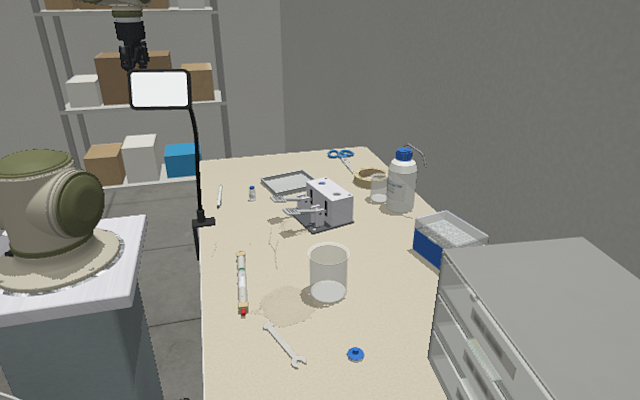

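View pics/wrist0.png

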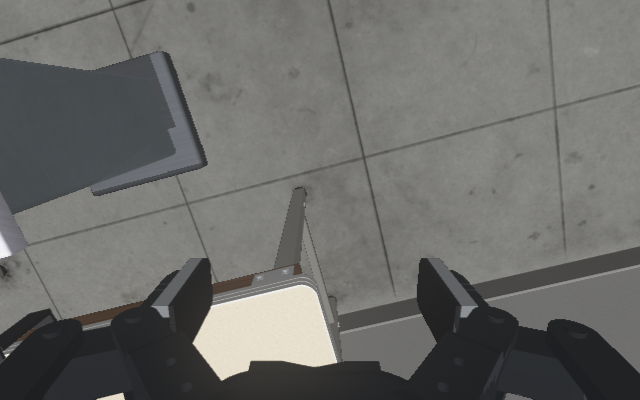

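Run:
```python
import cv2
t=cv2.imread('pics/top0.png');c=t[170:280,180:345];cv2.imwrite('pics/topc.png',cv2.resize(c,None,fx=4.8,fy=4.8,interpolation=cv2.INTER_CUBIC))
t=cv2.imread('pics/side0.png');c=t[140:240,240:370];cv2.imwrite('pics/sidec.png',cv2.resize(c,None,fx=6,fy=6,interpolation=cv2.INTER_CUBIC))
```

```text
(no output)
```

View pics/topc.png

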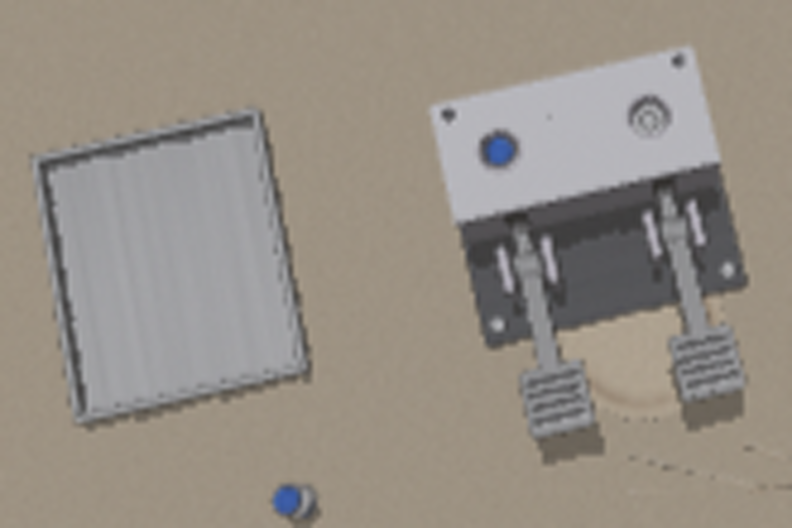

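View pics/sidec.png

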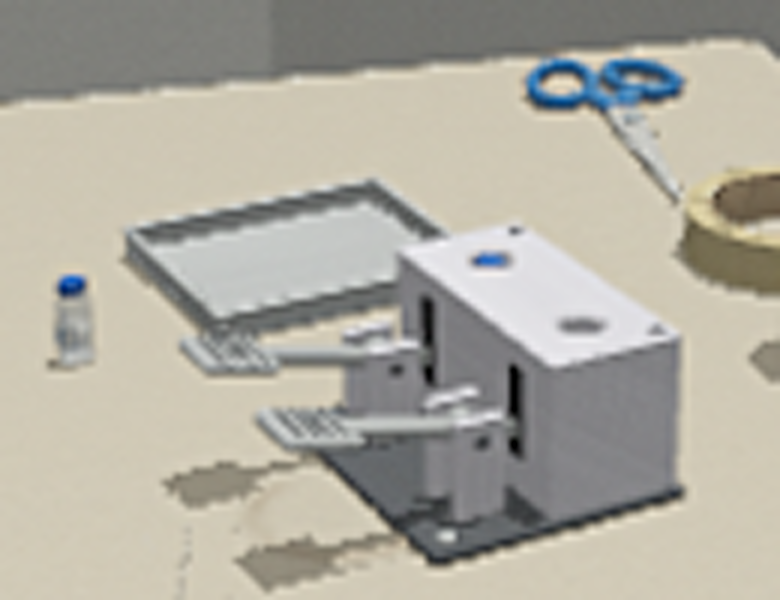

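```bash
cat > h.py <<'E'
import numpy as np,cv2
from rig import status, imaging
np.set_printoptions(precision=4,suppress=True)
def ray(name,uv,z,pose=None):
    m=imaging.camera_model(name)
    if pose is None: R,p=m['rotation'],m['position']
    else:
        T=m['tool_from_camera'];R=pose[1]@T[:3,:3];p=pose[1]@T[:3,3]+pose[0]
    d=R@np.linalg.inv(m['K'])@np.array([uv[0],uv[1],1.]);return p+d*(z-p[2])/d[2]
def blue(im):
    h=cv2.cvtColor(im,cv2.COLOR_BGR2HSV);m=cv2.inRange(h,(105,130,60),(125,255,255))
    n,l,s,c=cv2.connectedComponentsWithStats(m);return [(s[i,4],c[i]) for i in range(1,n) if s[i,4]>8]
E
python3 - <<'E'
from h import *
for f in ['top','side']:
    for a,c in blue(cv2.imread(f'pics/{f}0.png')): print(f,a,c,ray(f,c,.07))
g=lambda x,y:((x+.5)/4.8-.5+180,(y+.5)/4.8-.5+170)
gs=lambda x,y:((x+.5)/6-.5+240,(y+.5)/6-.5+140)
P={}
for n,x,y,z in [('vial',499,150,.07),('plug',649,117,.06),('padL',558,399,.057),('padR',708,363,.057),('b1',432,105,.07),('b2',690,48,.07),('b3',720,165,.07),('b4',460,222,.07),('t1',35,158,.015),('t2',260,111,.015),('t3',309,374,.015),('t4',80,421,.015)]:
    P[n]=ray('top',g(x,y),z);print(n,P[n])
print('tray',sum(P[f't{i}'] for i in (1,2,3,4))/4, np.linalg.norm(P['t1']-P['t2']),np.linalg.norm(P['t2']-P['t3']))
for a,b in [('vial','plug'),('padL','padR'),('padL','vial'),('padR','plug')]:
    d=P[b]-P[a];print(a,b,np.linalg.norm(d[:2]),np.degrees(np.arctan2(d[1],d[0])))
for n,x,y,z in [('vial',491,261,.07),('plug',583,325,.07),('padL',232,355,.057),('padR',312,424,.057)]: print('side',n,ray('side',gs(x,y),z))
# stalk panel: epipolar
# clamp
print('clamp',ray('top',(285,330),0))
E
```

```text
top 218 [302.7752 107.8578] [0.782  0.0368 0.07  ]
top 361 [142.9945 141.1108] [0.6953 0.3929 0.07  ]
top 17 [283.6471 201.    ] [0.5641 0.073  0.07  ]
top 68 [489.5588 240.3824] [ 0.4855 -0.3725  0.07  ]
top 18 [239.3333 273.6667] [0.4068 0.1608 0.07  ]
side 177 [403.5876 154.0904] [0.8383 0.2064 0.07  ]
side 10 [251.5 187. ] [0.4018 0.0895 0.07  ]
side 582 [426.8952 248.3196] [ 0.6744 -0.2568  0.07  ]
side 157 [355.3057 353.4777] [ 0.4692 -0.4626  0.07  ]
vial [0.5644 0.0732 0.07  ]
plug [0.583  0.0055 0.06  ]
padL [0.4532 0.044  0.057 ]
padR [ 0.4704 -0.0234  0.057 ]
b1 [0.5848 0.1045 0.07  ]
b2 [ 0.6137 -0.0129  0.07  ]
b3 [ 0.5592 -0.0274  0.07  ]
b4 [0.531  0.0897 0.07  ]
t1 [0.567  0.3023 0.015 ]
t2 [0.5921 0.1952 0.015 ]
t3 [0.4654 0.1645 0.015 ]
t4 [0.4417 0.2709 0.015 ]
tray [0.5166 0.2332 0.015 ] 0.1100103833595442 0.13038576780130354
vial plug 0.07029491419433251 -74.62955741642534
padL padR 0.06952027231891944 -75.63166976916601
padL vial 0.11499418749294689 14.749363831217613
padR plug 0.11622105123365886 14.368748689411017
side vial [0.5653 0.0705 0.07  ]
side plug [0.5836 0.0042 0.07  ]
side padL [0.4554 0.0384 0.057 ]
side padR [ 0.4735 -0.025   0.057 ]
clamp [0.2857 0.0665 0.    ]
```

Run:
```python
from h import *
def rd(n,uv):
    m=imaging.camera_model(n);d=m['rotation']@np.linalg.inv(m['K'])@np.array([*uv,1.]);return m['position'],d/np.linalg.norm(d)
def tri(a,b):
    p,d=rd('top',a);q,e=rd('side',b)
    s=np.linalg.lstsq(np.c_[d,-e],q-p,rcond=None)[0];return (p+d*s[0]+q+e*s[1])/2,np.linalg.norm(p+d*s[0]-q-e*s[1])
print(tri((207,377),(160,90)));print(tri((232,355),(190,72)));print(tri((232,355),(190,108)));print(tri((232,355),(128,72)));print(tri((200,355),(128,108)));print(tri((285,325),(204,218)))
print(tri((270,340),(195,115)),tri((250,342),(192,108)))
for u in [(122,15),(130,60)]:
  p,d=rd('side',u); print([p+d*k for k in (1.2,1.4)])
im=cv2.imread('pics/top0.png');cv2.imwrite('pics/tc2.png',cv2.resize(im[300:400,160:400],None,fx=3.3,fy=3.3))
im=cv2.imread('pics/side0.png');cv2.imwrite('pics/sc2.png',cv2.resize(im[0:240,60:260],None,fx=2.5,fy=2.5))
```

```text
(array([0.2411, 0.1573, 0.2864]), np.float64(0.026784991099046522))
(array([0.2954, 0.1125, 0.3319]), np.float64(0.0008473998049624975))
(array([0.2832, 0.1284, 0.2542]), np.float64(0.005955359025278215))
(array([0.2357, 0.1083, 0.3291]), np.float64(0.11620630511040075))
(array([0.2153, 0.1778, 0.242 ]), np.float64(0.12236965453099355))
(array([0.2928, 0.0659, 0.0151]), np.float64(0.01061192178601131))
(array([0.2996, 0.0698, 0.2523]), np.float64(0.007183095074626217)) (array([0.2959, 0.1005, 0.2594]), np.float64(0.009853441787167554))
[array([0.1558, 0.3276, 0.4298]), array([0.1286, 0.5255, 0.419 ])]
[array([0.1567, 0.3182, 0.3309]), array([0.1298, 0.5145, 0.3036])]
```

View pics/tc2.png

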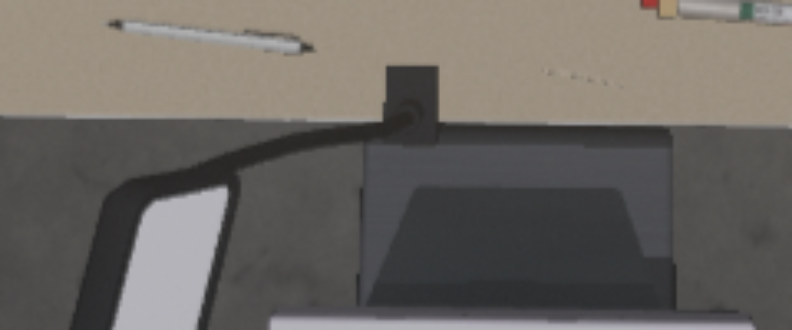

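View pics/sc2.png

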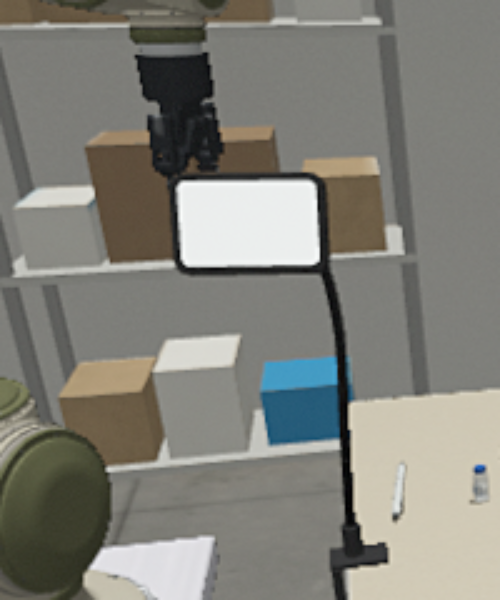

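Run:
```python
from h import *
def rd(n,uv):
    m=imaging.camera_model(n);d=m['rotation']@np.linalg.inv(m['K'])@np.array([*uv,1.]);return m['position'],d/np.linalg.norm(d)
def tri(a,b):
    p,d=rd('top',a);q,e=rd('side',b)
    s=np.linalg.lstsq(np.c_[d,-e],q-p,rcond=None)[0];return (p+d*s[0]+q+e*s[1])/2,np.linalg.norm(p+d*s[0]-q-e*s[1])
print(tri((203,359),(189,72)),tri((230,354),(189,107)))
# stalk: for side points, search top stalk points
top=[(285,334),(270,339),(250,342),(232,349),(215,356),(200,358)]
for b in [(200,205),(199,180),(197,150),(194,125),(190,108)]:
    print(b,min(((tri((x,np.interp(-x,[-t[0] for t in top],[t[1] for t in top])),b)) for x in range(195,286,3)),key=lambda r:r[1]))
p,d=rd('side',(128,107))
for b in [(128,107),(128,72)]:
  p,d=rd('side',b);print([p+d*k for k in (1.0,1.05,1.1)])
```

```text
(array([0.2904, 0.154 , 0.3255]), np.float64(0.004925641601476817)) (array([0.283 , 0.1314, 0.2554]), np.float64(0.002371445632209297))
(200, 205) (array([0.2822, 0.0686, 0.0484]), np.float64(0.0005608532118675488))
(199, 180) (array([0.2867, 0.0751, 0.1063]), np.float64(0.0007893166986090582))
(197, 150) (array([0.2906, 0.0899, 0.1706]), np.float64(9.456194176812146e-07))
(194, 125) (array([0.29  , 0.1185, 0.2184]), np.float64(0.00035777818455233273))
(190, 108) (array([0.286 , 0.1357, 0.2518]), np.float64(0.0002716391344398885))
[array([0.1663, 0.1028, 0.2695]), array([0.1587, 0.151 , 0.2582]), array([0.1511, 0.1991, 0.2469])]
[array([0.1765, 0.1175, 0.336 ]), array([0.1694, 0.1664, 0.328 ]), array([0.1623, 0.2152, 0.3201])]
```

>>> jog_arm(
  rows=[
    {"hand": 0,"dx": 2.85,"dy": -0.5,"dz": -0.6},
    {"hand": 0,"dx": 2.85,"dy": -0.5,"dz": -0.6},
    {"hand": 0,"dx": 2.85,"dy": -0.5,"dz": -0.6},
    {"hand": 0,"dx": 2.85,"dy": -0.5,"dz": -0.6},
    {"hand": 0,"dx": 2.85,"dy": -0.5,"dz": -0.6},
  ],
  newtons=30,
)

```text
invalid input at $.rows[0]: expected keys hand, dx, dy, dz, ax, ay, az
```

>>> jog_arm(
  rows=[
    {"hand": 0,"dx": 2.85,"dy": -0.5,"dz": -0.6},
    {"hand": 0,"dx": 2.85,"dy": -0.5,"dz": -0.6},
    {"hand": 0,"dx": 2.85,"dy": -0.5,"dz": -0.6},
    {"hand": 0,"dx": 2.85,"dy": -0.5,"dz": -0.6},
    {"hand": 0,"dx": 2.85,"dy": -0.5,"dz": -0.6},
  ],
)

```text
invalid input at $.rows[0]: expected keys hand, dx, dy, dz, ax, ay, az
```

>>> jog_arm(
  rows=[
    {"hand": 0,"dx": 2.85,"dy": -0.5,"dz": -0.6,"ax": 0,"ay": 0,"az": 0},
    {"hand": 0,"dx": 2.85,"dy": -0.5,"dz": -0.6,"ax": 0,"ay": 0,"az": 0},
    {"hand": 0,"dx": 2.85,"dy": -0.5,"dz": -0.6,"ax": 0,"ay": 0,"az": 0},
    {"hand": 0,"dx": 2.85,"dy": -0.5,"dz": -0.6,"ax": 0,"ay": 0,"az": 0},
    {"hand": 0,"dx": 2.85,"dy": -0.5,"dz": -0.6,"ax": 0,"ay": 0,"az": 0},
  ],
  newtons=30,
)

```text
time_s: 0.57
position: [0.2718, 0.4654, 0.2564]
tool_rot: [[0.967, -0.0, 0.256], [-0.256, -0.0, 0.967], [-0.0, -1.0, -0.0]]
ft_force: [-0.3, 0.5, -0.2]
grip_width: 0.0256
```

>>> jog_arm(
  rows=[
    {"hand": 0,"dx": 2.85,"dy": -0.5,"dz": -0.6,"ax": 0,"ay": 0,"az": 0},
    {"hand": 0,"dx": 2.85,"dy": -0.5,"dz": -0.6,"ax": 0,"ay": 0,"az": 0},
    {"hand": 0,"dx": 2.85,"dy": -0.5,"dz": -0.6,"ax": 0,"ay": 0,"az": 0},
    {"hand": 0,"dx": 2.85,"dy": -0.5,"dz": -0.6,"ax": 0,"ay": 0,"az": 0},
    {"hand": 0,"dx": 2.85,"dy": -0.5,"dz": -0.6,"ax": 0,"ay": 0,"az": 0},
  ],
)

```text
time_s: 0.98
position: [0.402, 0.3998, 0.2814]
tool_rot: [[0.967, -0.0, 0.256], [-0.256, -0.0, 0.967], [-0.0, -1.0, -0.0]]
ft_force: [0.5, -0.7, 0.3]
grip_width: -0.0
```

>>> jog_arm(
  rows=[
    {"hand": 0,"dx": 0.8,"dy": 0,"dz": -3.4,"ax": 0,"ay": -5.88,"az": 0},
    {"hand": 0,"dx": 0.8,"dy": 0,"dz": -3.4,"ax": 0,"ay": -5.88,"az": 0},
    {"hand": 0,"dx": 0.8,"dy": 0,"dz": -3.4,"ax": 0,"ay": -5.88,"az": 0},
    {"hand": 0,"dx": 0.8,"dy": 0,"dz": -3.4,"ax": 0,"ay": -5.88,"az": 0},
    {"hand": 0,"dx": 0.8,"dy": 0,"dz": -3.4,"ax": 0,"ay": -5.88,"az": 0},
  ],
)

```text
time_s: 1.4
position: [0.4309, 0.2291, 0.2814]
tool_rot: [[0.966, -0.0, -0.257], [0.257, -0.0, 0.966], [-0.0, -1.0, 0.0]]
ft_force: [1.1, 0.8, 0.1]
grip_width: -0.0001
```

>>> jog_arm(
  rows=[
    {"hand": 0,"dx": -0.52,"dy": 1.6,"dz": -3.71,"ax": 0,"ay": 0,"az": 0},
    {"hand": 0,"dx": -0.52,"dy": 1.6,"dz": -3.71,"ax": 0,"ay": 0,"az": 0},
    {"hand": 0,"dx": -0.52,"dy": 1.6,"dz": -3.71,"ax": 0,"ay": 0,"az": 0},
    {"hand": 0,"dx": -0.52,"dy": 1.6,"dz": -3.71,"ax": 0,"ay": 0,"az": 0},
    {"hand": 0,"dx": -0.52,"dy": 1.6,"dz": -3.71,"ax": 0,"ay": 0,"az": 0},
  ],
)

```text
time_s: 1.82
position: [0.4526, 0.0429, 0.2006]
tool_rot: [[0.968, 0.0, -0.252], [0.252, 0.0, 0.968], [0.0, -1.0, -0.0]]
ft_force: [1.5, -0.3, 0.2]
grip_width: 0.0004
```

Run:
```python
from h import *
s=status.observe();print(s['position'],s['q'])
im=imaging.get_image('wrist');cv2.imwrite('pics/w1.png',im[:,:,::-1]);
im=imaging.get_image('side')[:,:,::-1];cv2.imwrite('pics/s1.png',im)
```

```text
[0.4526 0.0429 0.2006] [  -9.5711   13.8801   91.6882    0.0023   74.4237 -114.1527]
```

View pics/w1.png

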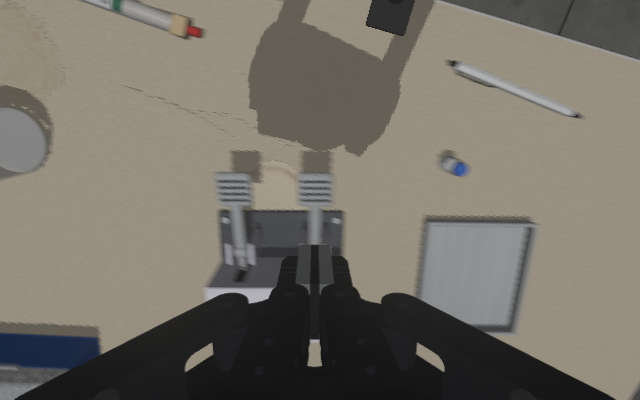

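View pics/s1.png

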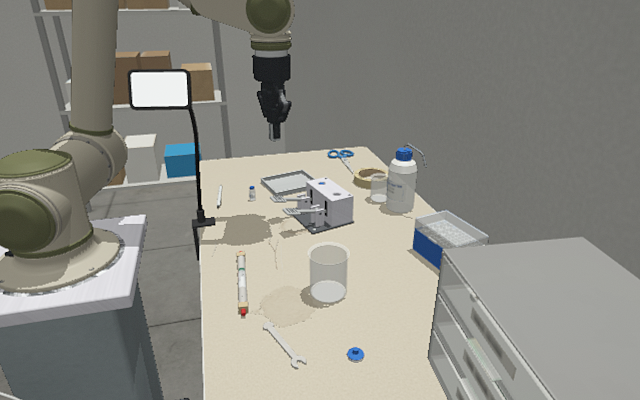

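>>> jog_arm(
  rows=[
    {"hand": 0,"dx": 0.0,"dy": 2.6,"dz": 0,"ax": 0,"ay": 0,"az": 0},
    {"hand": 0,"dx": 0,"dy": 2.6,"dz": 0,"ax": 0,"ay": 0,"az": 0},
    {"hand": 0,"dx": 0,"dy": 2.6,"dz": 0,"ax": 0,"ay": 0,"az": 0},
    {"hand": 0,"dx": 0,"dy": 2.6,"dz": 0,"ax": 0,"ay": 0,"az": 0},
    {"hand": 0,"dx": 0,"dy": 2.6,"dz": 0,"ax": 0,"ay": 0,"az": 0},
  ],
)

```text
time_s: 2.33
position: [0.4529, 0.0451, 0.0704]
tool_rot: [[0.968, 0.001, -0.252], [0.252, 0.0, 0.968], [0.001, -1.0, -0.0]]
ft_force: [0.1, -0.4, 0.4]
grip_width: -0.0001
```

Run:
```python
from h import *
print(ray('wrist',(316,188),.057,(np.array([.4526,.0429,.2006]),np.array([[.968,0,-.252],[.252,0,.968],[0,-1,0]]))))
im=imaging.get_image('top')[:,:,::-1][150:300,200:400];cv2.imwrite('pics/t2.png',cv2.resize(im,None,fx=4,fy=4))
im=imaging.get_image('side')[:,:,::-1][100:240,220:400];cv2.imwrite('pics/s2.png',cv2.resize(im,None,fx=4,fy=4))
```

```text
[0.4522 0.0455 0.057 ]
```

View pics/s2.png

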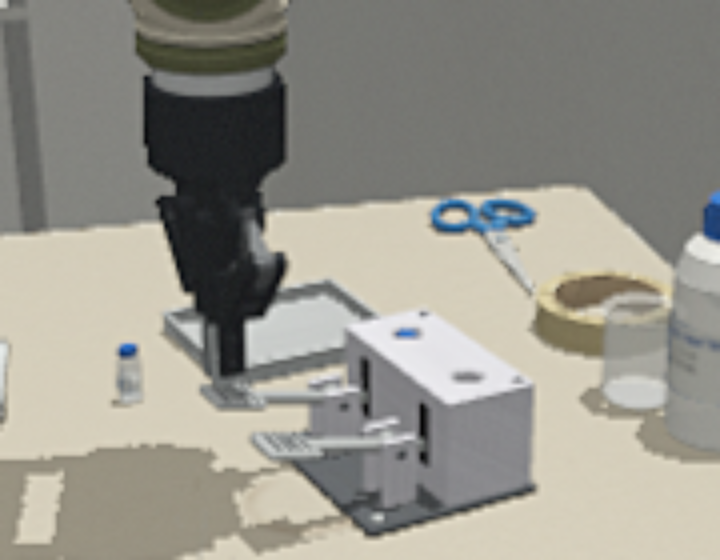

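View pics/t2.png

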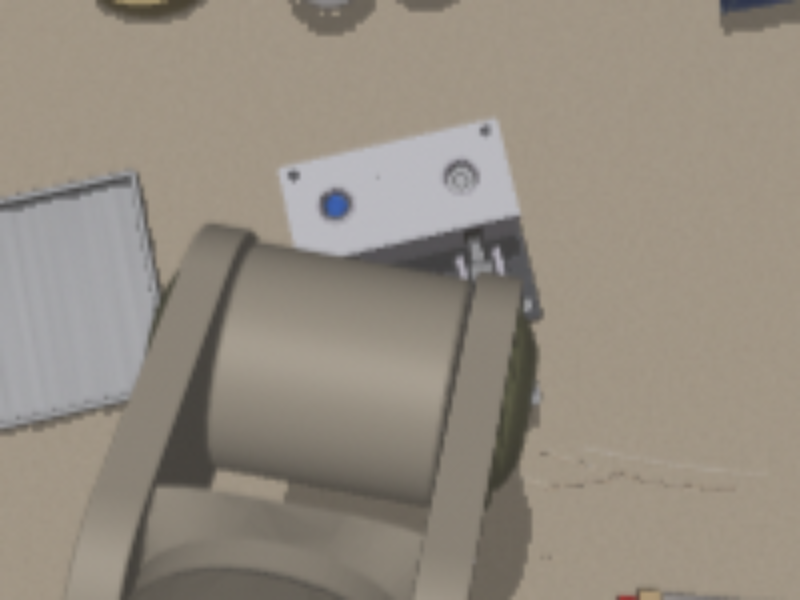

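>>> jog_arm(
  rows=[
    {"hand": 0,"dx": 0.0,"dy": 1.0,"dz": 0,"ax": 0,"ay": 0,"az": 0},
    {"hand": 0,"dx": 0,"dy": 0.8,"dz": 0,"ax": 0,"ay": 0,"az": 0},
    {"hand": 0,"dx": 0,"dy": 0.8,"dz": 0,"ax": 0,"ay": 0,"az": 0},
    {"hand": 0,"dx": 0,"dy": 0.8,"dz": 0,"ax": 0,"ay": 0,"az": 0},
    {"hand": 0,"dx": 0,"dy": 0.7,"dz": 0,"ax": 0,"ay": 0,"az": 0},
  ],
)

```text
time_s: 2.85
position: [0.4535, 0.0447, 0.0303]
tool_rot: [[0.968, 0.002, -0.252], [0.252, -0.0, 0.968], [0.002, -1.0, -0.0]]
ft_force: [1.3, 1.7, 3.7]
grip_width: 0.0003
```

>>> jog_arm(
  rows=[
    {"hand": 0,"dx": 0.0,"dy": 0.2,"dz": 0,"ax": 0,"ay": 0,"az": 0},
    {"hand": 0,"dx": 0,"dy": 0.1,"dz": 0,"ax": 0,"ay": 0,"az": 0},
    {"hand": 0,"dx": 0,"dy": 0.1,"dz": 0,"ax": 0,"ay": 0,"az": 0},
    {"hand": 0,"dx": 0,"dy": 0,"dz": 0,"ax": 0,"ay": 0,"az": 0},
    {"hand": 0,"dx": 0,"dy": 0,"dz": 0,"ax": 0,"ay": 0,"az": 0},
  ],
)

```text
time_s: 3.27
position: [0.4535, 0.0446, 0.0273]
tool_rot: [[0.968, 0.002, -0.252], [0.252, -0.0, 0.968], [0.002, -1.0, -0.001]]
ft_force: [-1.9, 0.9, 13.1]
grip_width: 0.0001
```

Run:
```python
from h import *
s=status.observe();print(s['position'],s['ft_force'])
im=imaging.get_image('side')[:,:,::-1][100:240,220:400];cv2.imwrite('pics/s3.png',cv2.resize(im,None,fx=4,fy=4))
```

```text
[0.4535 0.0446 0.0273] [-1.9246  0.9439 13.1009]
```

View pics/s3.png

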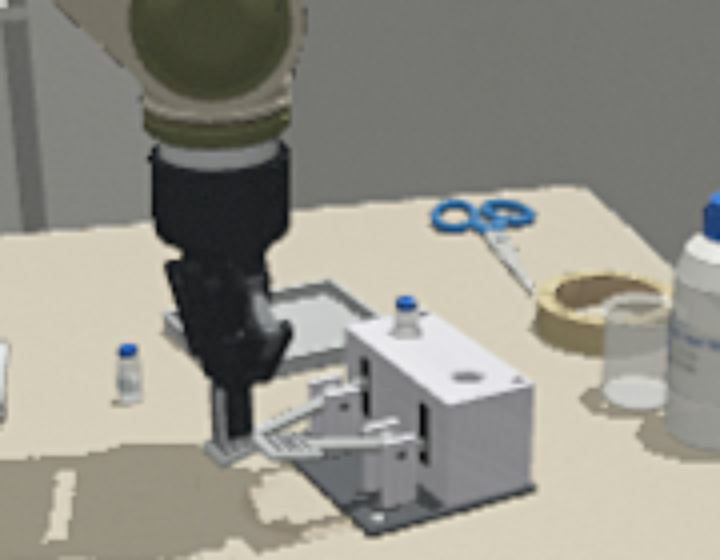

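The lever is at its stop and the vial, cap at about (405,302) in the crop, stands out of the block. I'm going straight up now.

>>> jog_arm(
  rows=[
    {"hand": 0,"dx": 0.0,"dy": -1.5,"dz": 0,"ax": 0,"ay": 0,"az": 0},
    {"hand": 0,"dx": 0,"dy": -3,"dz": 0,"ax": 0,"ay": 0,"az": 0},
    {"hand": 0,"dx": 0,"dy": -4,"dz": 0,"ax": 0,"ay": 0,"az": 0},
    {"hand": 0,"dx": 0,"dy": -4,"dz": 0,"ax": 0,"ay": 0,"az": 0},
    {"hand": 1,"dx": 0,"dy": -4,"dz": 0,"ax": 0,"ay": 0,"az": 0},
  ],
)

```text
time_s: 3.73
position: [0.4523, 0.0446, 0.1933]
tool_rot: [[0.968, -0.001, -0.252], [0.252, 0.0, 0.968], [-0.001, -1.0, 0.0]]
ft_force: [0.9, 0.1, -0.5]
grip_width: 0.0108
```

>>> jog_arm(
  rows=[
    {"hand": 1,"dx": 0,"dy": 0,"dz": 0,"ax": 0,"ay": 0,"az": 0},
    {"hand": 1,"dx": 0,"dy": 0,"dz": 0,"ax": 0,"ay": 0,"az": 0},
    {"hand": 1,"dx": 0,"dy": 0,"dz": 0,"ax": 0,"ay": 0,"az": 0},
    {"hand": 1,"dx": 0,"dy": 0,"dz": 0,"ax": 0,"ay": 0,"az": 0},
    {"hand": 1,"dx": 0,"dy": 0,"dz": 0,"ax": 0,"ay": 0,"az": 0},
  ],
)

```text
time_s: 4.15
position: [0.4524, 0.0446, 0.1901]
tool_rot: [[0.968, -0.003, -0.252], [0.252, 0.0, 0.968], [-0.003, -1.0, 0.001]]
ft_force: [0.3, -0.4, 0.4]
grip_width: 0.0723
```

Run:
```python
from h import *
s=status.observe();print(s['position'],s['grip_width'],s['tool_rot'])
im=imaging.get_image('wrist')[:,:,::-1];cv2.imwrite('pics/w4.png',im)
for a,c in blue(im): print('wrist',a,c,ray('wrist',c,.092,(s['position'],s['tool_rot'])))
im=imaging.get_image('top')[:,:,::-1]
for a,c in blue(im): print(a,c,ray('top',c,.092))
im=imaging.get_image('side')[:,:,::-1]
for a,c in blue(im): print('side',a,c,ray('side',c,.088))
cv2.imwrite('pics/s4.png',cv2.resize(im[100:240,220:400],None,fx=4,fy=4))
```

```text
[0.4524 0.0446 0.1901] 0.07229511945900471 [[ 0.9678 -0.0029 -0.2515]
 [ 0.2515  0.0005  0.9678]
 [-0.0027 -1.      0.0012]]
wrist 142 [466.4155 172.2113] [0.4031 0.1442 0.092 ]
wrist 131 [314.8626 342.0611] [0.5664 0.076  0.092 ]
wrist 845 [ 14.6497 354.1728] [ 0.6398 -0.1609  0.092 ]
221 [302.7692 107.9186] [0.772  0.0357 0.092 ]
362 [143.0414 141.1464] [0.6876 0.3824 0.092 ]
9 [282.4444 197.3333] [0.5678 0.0738 0.092 ]
67 [489.5672 240.3582] [ 0.4835 -0.3629  0.092 ]
17 [239.5882 273.8824] [0.4064 0.1559 0.092 ]
side 177 [403.5876 154.0904] [0.8163 0.1612 0.088 ]
side 10 [321.8 175. ] [0.5678 0.0768 0.088 ]
side 10 [251.5 187. ] [0.3982 0.0493 0.088 ]
side 580 [426.9328 248.3207] [ 0.6594 -0.2824  0.088 ]
side 155 [355.2194 353.4516] [ 0.4627 -0.4793  0.088 ]
```

View pics/s4.png

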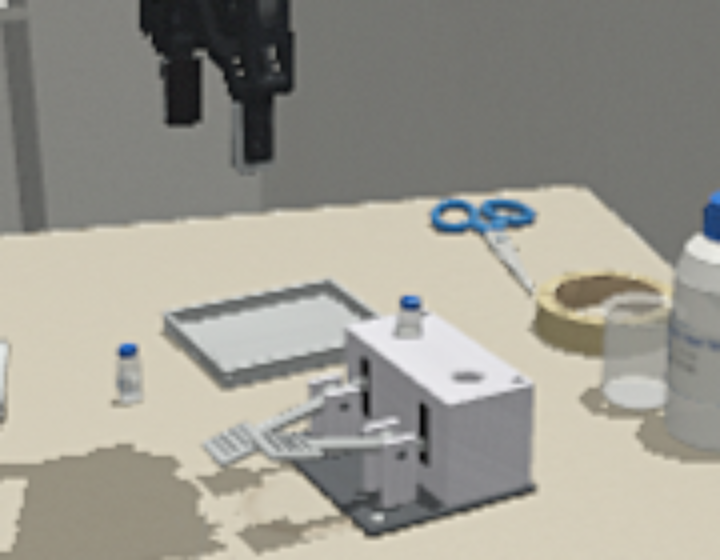

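View pics/w4.png

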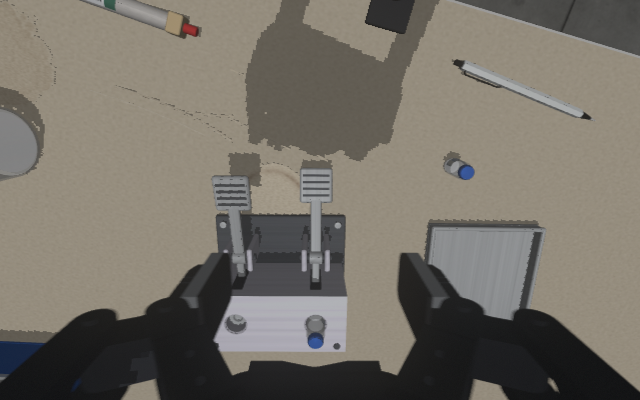

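>>> jog_arm(
  rows=[
    {"hand": 1,"dx": 2.4,"dy": 0,"dz": 0.05,"ax": 0,"ay": 0,"az": 0},
    {"hand": 1,"dx": 2.9,"dy": 0,"dz": 0,"ax": 0,"ay": 0,"az": 0},
    {"hand": 1,"dx": 2.9,"dy": 0,"dz": 0,"ax": 0,"ay": 0,"az": 0},
    {"hand": 1,"dx": 2.2,"dy": 0,"dz": 0,"ax": 0,"ay": 0,"az": 0},
    {"hand": 1,"dx": 1.3,"dy": 0,"dz": 0,"ax": 0,"ay": 0,"az": 0},
  ],
)

```text
time_s: 4.72
position: [0.5679, 0.075, 0.1904]
tool_rot: [[0.968, -0.001, -0.252], [0.252, 0.0, 0.968], [-0.0, -1.0, 0.0]]
ft_force: [-0.1, 0.1, 1.0]
grip_width: 0.0853
```

>>> jog_arm(
  rows=[
    {"hand": 1,"dx": 0,"dy": 0,"dz": 0,"ax": 0,"ay": 0,"az": 0},
    {"hand": 1,"dx": 0,"dy": 1.5,"dz": 0,"ax": 0,"ay": 0,"az": 0},
    {"hand": 1,"dx": 0,"dy": 2,"dz": 0,"ax": 0,"ay": 0,"az": 0},
    {"hand": 1,"dx": 0,"dy": 1.5,"dz": 0,"ax": 0,"ay": 0,"az": 0},
    {"hand": 1,"dx": 0,"dy": 1.0,"dz": 0,"ax": 0,"ay": 0,"az": 0},
  ],
)

```text
time_s: 5.13
position: [0.5647, 0.0744, 0.1296]
tool_rot: [[0.968, -0.003, -0.251], [0.251, 0.0, 0.968], [-0.003, -1.0, 0.001]]
ft_force: [-0.7, -0.6, 0.2]
grip_width: 0.0855
```

Run:
```python
from h import *
s=status.observe();print(s['position'],s['grip_width'],s['tool_rot'])
im=imaging.get_image('wrist')[:,:,::-1];cv2.imwrite('pics/w5.png',im)
for a,c in blue(im): print('wrist',a,c,ray('wrist',c,.092,(s['position'],s['tool_rot'])))
im=imaging.get_image('side')[:,:,::-1]
cv2.imwrite('pics/s5.png',cv2.resize(im[100:240,220:400],None,fx=4,fy=4))
```

```text
[0.5647 0.0744 0.1296] 0.08554287260222683 [[ 0.9679 -0.0028 -0.2514]
 [ 0.2514  0.0002  0.9679]
 [-0.0027 -1.      0.0009]]
wrist 259 [529.0116   6.3089] [0.4296 0.1442 0.092 ]
wrist 261 [314.6322 237.5364] [0.5669 0.0763 0.092 ]
wrist 1961 [ 13.0576 313.5803] [ 0.659  -0.0855  0.092 ]
```

View pics/w5.png

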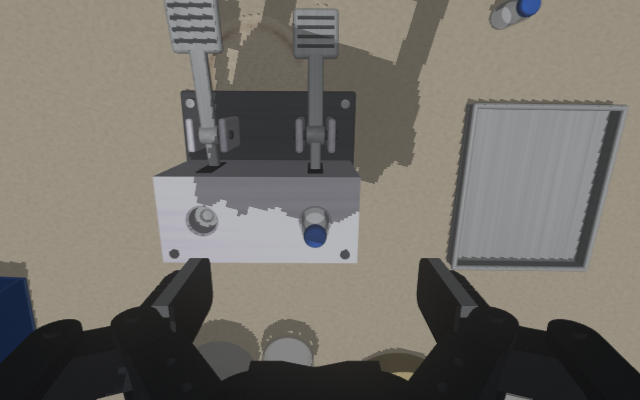

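View pics/s5.png

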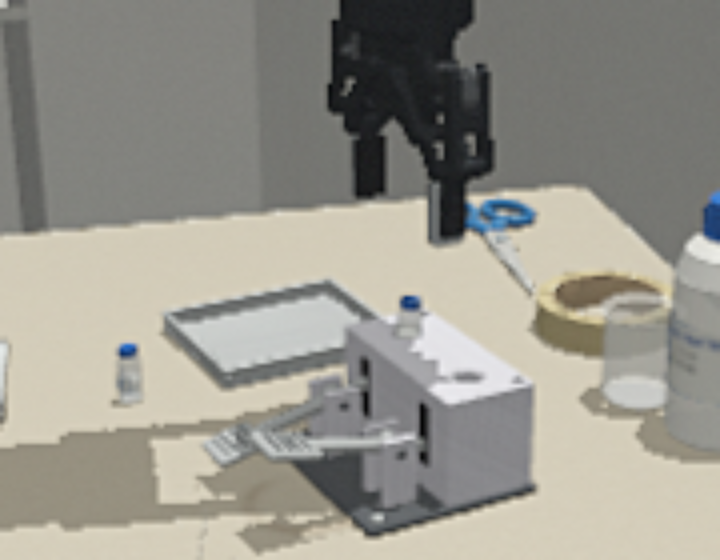

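>>> jog_arm(
  rows=[
    {"hand": 1,"dx": 0.1,"dy": 1.5,"dz": 0,"ax": 0,"ay": 0,"az": 0},
    {"hand": 1,"dx": 0.1,"dy": 1.5,"dz": 0,"ax": 0,"ay": 0,"az": 0},
    {"hand": 1,"dx": 0,"dy": 1.3,"dz": 0,"ax": 0,"ay": 0,"az": 0},
    {"hand": 1,"dx": 0,"dy": 0.9,"dz": 0,"ax": 0,"ay": 0,"az": 0},
    {"hand": 1,"dx": 0,"dy": 0.4,"dz": 0,"ax": 0,"ay": 0,"az": 0},
  ],
)

```text
time_s: 5.65
position: [0.5678, 0.0749, 0.0749]
tool_rot: [[0.968, -0.001, -0.252], [0.252, 0.0, 0.968], [-0.001, -1.0, 0.0]]
ft_force: [0.1, 0.0, -0.3]
grip_width: 0.085
```

>>> jog_arm(
  rows=[
    {"hand": 0.5,"dx": 0,"dy": 0,"dz": 0,"ax": 0,"ay": 0,"az": 0},
    {"hand": 0.5,"dx": 0,"dy": 0,"dz": 0,"ax": 0,"ay": 0,"az": 0},
    {"hand": 0.4,"dx": 0,"dy": 0,"dz": 0,"ax": 0,"ay": 0,"az": 0},
    {"hand": 0.35,"dx": 0,"dy": 0,"dz": 0,"ax": 0,"ay": 0,"az": 0},
    {"hand": 0.35,"dx": 0,"dy": 0,"dz": 0,"ax": 0,"ay": 0,"az": 0},
  ],
  newtons=20,
)

```text
time_s: 6.07
position: [0.5682, 0.075, 0.0759]
tool_rot: [[0.968, 0.001, -0.252], [0.252, -0.0, 0.968], [0.001, -1.0, -0.0]]
ft_force: [-0.2, 0.3, -0.5]
grip_width: 0.0301
```

Run:
```python
from h import *
s=status.observe();print(s['position'],s['grip_width'],s['tool_rot'])
im=imaging.get_image('wrist')[:,:,::-1];cv2.imwrite('pics/w6.png',im)
im=imaging.get_image('side')[:,:,::-1]
cv2.imwrite('pics/s6.png',cv2.resize(im[120:220,260:360],None,fx=6,fy=6))
```

```text
[0.5682 0.075  0.0759] 0.03010974984700664 [[ 0.9678  0.001  -0.2516]
 [ 0.2516 -0.0001  0.9678]
 [ 0.0009 -1.     -0.0003]]
```

View pics/w6.png

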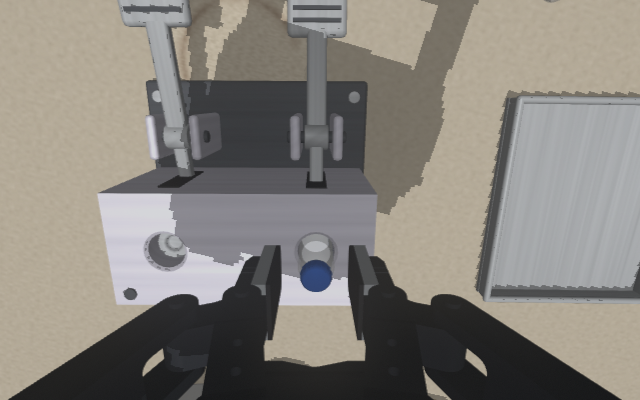

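View pics/s6.png

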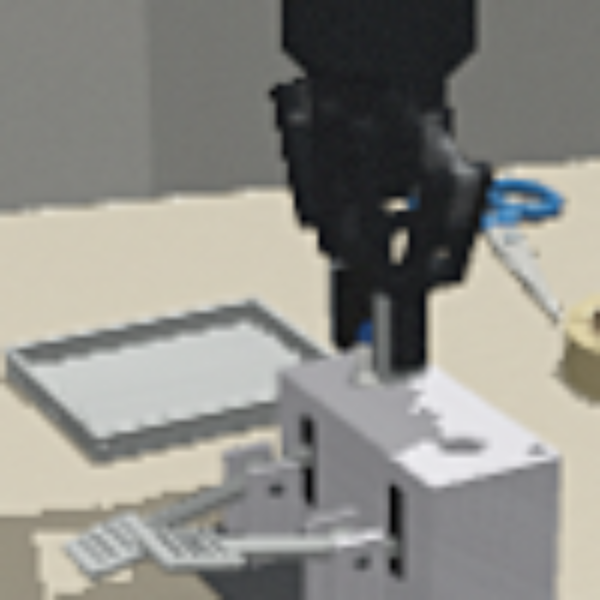

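>>> jog_arm(
  rows=[
    {"hand": 0.35,"dx": -0.2,"dy": 0.2,"dz": 0,"ax": 0,"ay": 0,"az": 0},
    {"hand": 0.35,"dx": 0,"dy": 0,"dz": 0,"ax": 0,"ay": 0,"az": 0},
    {"hand": 0,"dx": 0,"dy": 0,"dz": 0,"ax": 0,"ay": 0,"az": 0},
    {"hand": 0,"dx": 0,"dy": 0,"dz": 0,"ax": 0,"ay": 0,"az": 0},
    {"hand": 0,"dx": 0,"dy": 0,"dz": 0,"ax": 0,"ay": 0,"az": 0},
  ],
  newtons=30,
)

```text
time_s: 6.58
position: [0.566, 0.0744, 0.0733]
tool_rot: [[0.968, -0.0, -0.252], [0.252, -0.0, 0.968], [-0.0, -1.0, 0.0]]
ft_force: [0.5, -0.2, 0.1]
grip_width: 0.0145
```

>>> jog_arm(
  rows=[
    {"hand": 0,"dx": 0,"dy": 0,"dz": 0,"ax": 0,"ay": 0,"az": 0},
    {"hand": 0,"dx": 0,"dy": 0,"dz": 0,"ax": 0,"ay": 0,"az": 0},
    {"hand": 0,"dx": 0,"dy": 0,"dz": 0,"ax": 0,"ay": 0,"az": 0},
    {"hand": 0,"dx": 0,"dy": 0,"dz": 0,"ax": 0,"ay": 0,"az": 0},
    {"hand": 0,"dx": 0,"dy": 0,"dz": 0,"ax": 0,"ay": 0,"az": 0},
  ],
)

```text
time_s: 7.0
position: [0.566, 0.0745, 0.0733]
tool_rot: [[0.968, -0.0, -0.252], [0.252, -0.0, 0.968], [-0.0, -1.0, -0.0]]
ft_force: [0.2, 0.1, -0.9]
grip_width: 0.0142
```

>>> jog_arm(
  rows=[
    {"hand": 0,"dx": 0,"dy": -0.5,"dz": 0,"ax": 0,"ay": 0,"az": 0},
    {"hand": 0,"dx": 0,"dy": -1,"dz": 0,"ax": 0,"ay": 0,"az": 0},
    {"hand": 0,"dx": 0,"dy": -1.5,"dz": 0,"ax": 0,"ay": 0,"az": 0},
    {"hand": 0,"dx": 0,"dy": -2,"dz": 0,"ax": 0,"ay": 0,"az": 0},
    {"hand": 0,"dx": 0,"dy": -2,"dz": 0,"ax": 0,"ay": 0,"az": 0},
  ],
)

```text
time_s: 7.42
position: [0.5661, 0.0745, 0.1449]
tool_rot: [[0.968, 0.0, -0.252], [0.252, -0.0, 0.968], [0.0, -1.0, -0.0]]
ft_force: [0.4, 0.1, 0.4]
grip_width: 0.0145
```

Run:
```python
from h import *
s=status.observe();print(s['position'],s['grip_width'],s['tool_rot'])
im=imaging.get_image('wrist')[:,:,::-1];cv2.imwrite('pics/w7.png',im)
im=imaging.get_image('side')[:,:,::-1]
cv2.imwrite('pics/s7.png',cv2.resize(im[100:220,260:380],None,fx=5,fy=5))
```

```text
[0.5661 0.0745 0.1449] 0.014502736543100461 [[ 0.9678  0.0004 -0.2516]
 [ 0.2516 -0.      0.9678]
 [ 0.0004 -1.     -0.0001]]
```

View pics/w7.png

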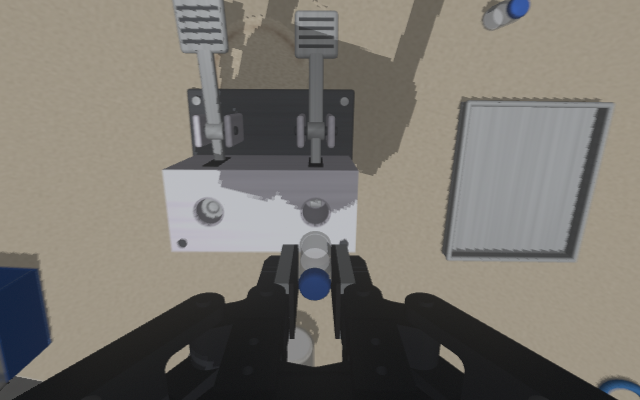

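View pics/s7.png

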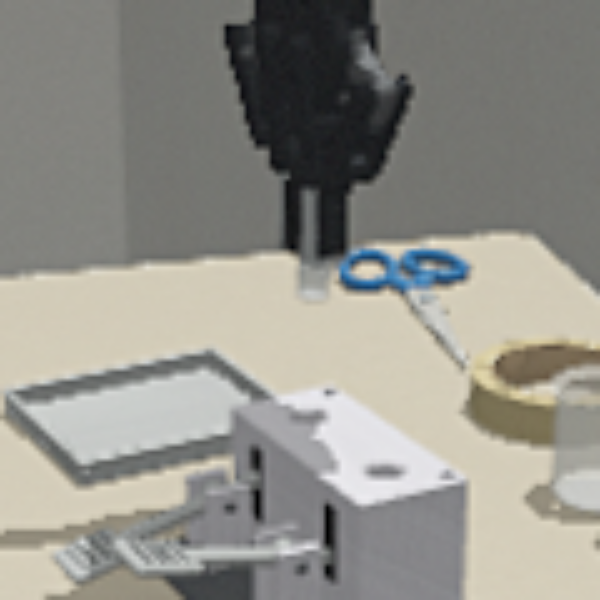

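The vial is held upright and clear of the block, and the plug is still in its well at (208,209). Next is the move to the tray.

>>> jog_arm(
  rows=[
    {"hand": 0,"dx": -0.15,"dy": 0,"dz": 2,"ax": 0,"ay": 0,"az": 0},
    {"hand": 0,"dx": -0.15,"dy": 0,"dz": 3,"ax": 0,"ay": 0,"az": 0},
    {"hand": 0,"dx": -0.15,"dy": 0,"dz": 3,"ax": 0,"ay": 0,"az": 0},
    {"hand": 0,"dx": -0.15,"dy": 0,"dz": 3,"ax": 0,"ay": 0,"az": 0},
    {"hand": 0,"dx": -0.15,"dy": 0,"dz": 2.6,"ax": 0,"ay": 0,"az": 0},
  ],
)

```text
time_s: 7.93
position: [0.5237, 0.2058, 0.1433]
tool_rot: [[0.968, -0.0, -0.252], [0.252, 0.0, 0.968], [-0.0, -1.0, 0.0]]
ft_force: [1.0, 0.8, 0.1]
grip_width: 0.0147
```

>>> jog_arm(
  rows=[
    {"hand": 0,"dx": 0,"dy": 0,"dz": 2,"ax": 0,"ay": 0,"az": 0},
    {"hand": 0,"dx": 0,"dy": 1,"dz": 1,"ax": 0,"ay": 0,"az": 0},
    {"hand": 0,"dx": 0,"dy": 2,"dz": 0,"ax": 0,"ay": 0,"az": 0},
    {"hand": 0,"dx": 0,"dy": 2,"dz": 0,"ax": 0,"ay": 0,"az": 0},
    {"hand": 0,"dx": 0,"dy": 1,"dz": 0,"ax": 0,"ay": 0,"az": 0},
  ],
)

```text
time_s: 8.35
position: [0.516, 0.2327, 0.0805]
tool_rot: [[0.968, -0.004, -0.252], [0.252, -0.001, 0.968], [-0.004, -1.0, -0.0]]
ft_force: [-0.7, 0.4, -0.3]
grip_width: 0.0147
```

>>> jog_arm(
  rows=[
    {"hand": 0,"dx": 0,"dy": 1,"dz": 0,"ax": 0,"ay": 0,"az": 0},
    {"hand": 0,"dx": 0,"dy": 1,"dz": 0,"ax": 0,"ay": 0,"az": 0},
    {"hand": 0,"dx": 0,"dy": 1,"dz": 0,"ax": 0,"ay": 0,"az": 0},
    {"hand": 0,"dx": 0,"dy": 0.5,"dz": 0,"ax": 0,"ay": 0,"az": 0},
    {"hand": 0,"dx": 0,"dy": 0,"dz": 0,"ax": 0,"ay": 0,"az": 0},
  ],
)

```text
time_s: 8.77
position: [0.5167, 0.233, 0.0473]
tool_rot: [[0.968, -0.002, -0.251], [0.251, -0.0, 0.968], [-0.002, -1.0, 0.0]]
ft_force: [0.4, 0.3, -0.9]
grip_width: 0.0145
```

Run:
```python
from h import *
s=status.observe();print(s['position'],s['grip_width'],s['tool_rot'])
im=imaging.get_image('wrist')[:,:,::-1];cv2.imwrite('pics/w8.png',im)
im=imaging.get_image('side')[:,:,::-1]
cv2.imwrite('pics/s8.png',cv2.resize(im[100:220,220:340],None,fx=5,fy=5,interpolation=cv2.INTER_CUBIC))
```

```text
[0.5167 0.233  0.0473] 0.014483041998006084 [[ 0.9679 -0.0016 -0.2513]
 [ 0.2513 -0.0004  0.9679]
 [-0.0016 -1.      0.0001]]
```

View pics/w8.png

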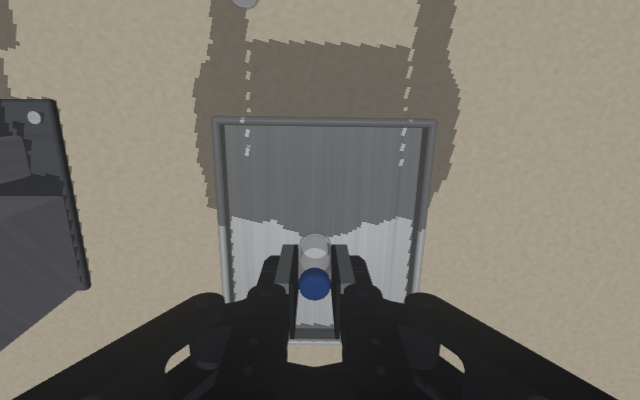

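View pics/s8.png

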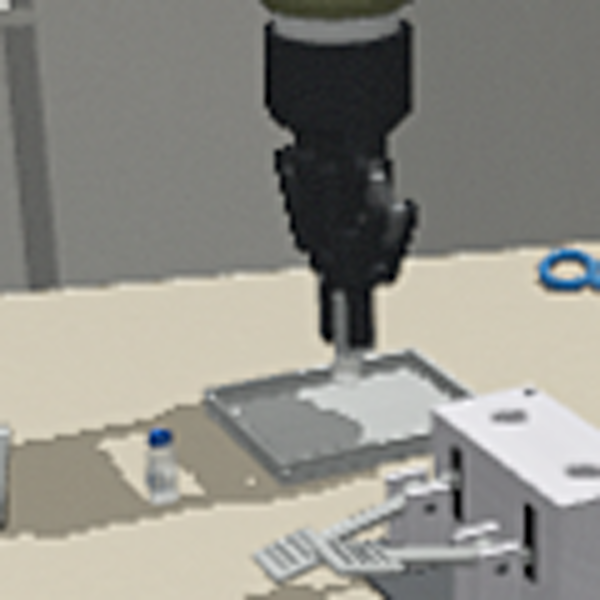

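>>> jog_arm(
  rows=[
    {"hand": 0,"dx": 0,"dy": 0.7,"dz": 0,"ax": 0,"ay": 0,"az": 0},
    {"hand": 0,"dx": 0,"dy": 0.7,"dz": 0,"ax": 0,"ay": 0,"az": 0},
    {"hand": 0,"dx": 0,"dy": 0.5,"dz": 0,"ax": 0,"ay": 0,"az": 0},
    {"hand": 0,"dx": 0,"dy": 0.3,"dz": 0,"ax": 0,"ay": 0,"az": 0},
    {"hand": 0,"dx": 0,"dy": 0,"dz": 0,"ax": 0,"ay": 0,"az": 0},
  ],
)

```text
time_s: 9.28
position: [0.5166, 0.2332, 0.0255]
tool_rot: [[0.968, -0.001, -0.252], [0.252, -0.0, 0.968], [-0.001, -1.0, 0.0]]
ft_force: [-0.7, 0.2, 0.3]
grip_width: 0.0146
```

>>> jog_arm(
  rows=[
    {"hand": 0,"dx": 0,"dy": 0.1,"dz": 0,"ax": 0,"ay": 0,"az": 0},
    {"hand": 0,"dx": 0,"dy": 0.1,"dz": 0,"ax": 0,"ay": 0,"az": 0},
    {"hand": 0,"dx": 0,"dy": 0,"dz": 0,"ax": 0,"ay": 0,"az": 0},
    {"hand": 0,"dx": 0,"dy": 0,"dz": 0,"ax": 0,"ay": 0,"az": 0},
    {"hand": 0,"dx": 0,"dy": 0,"dz": 0,"ax": 0,"ay": 0,"az": 0},
  ],
)

```text
time_s: 9.7
position: [0.5171, 0.2333, 0.0245]
tool_rot: [[0.968, 0.0, -0.252], [0.252, 0.0, 0.968], [0.0, -1.0, 0.0]]
ft_force: [-0.3, -0.2, -0.3]
grip_width: 0.0146
```

>>> jog_arm(
  rows=[
    {"hand": 0,"dx": 0,"dy": 0.1,"dz": 0,"ax": 0,"ay": 0,"az": 0},
    {"hand": 0,"dx": 0,"dy": 0,"dz": 0,"ax": 0,"ay": 0,"az": 0},
    {"hand": 0,"dx": 0,"dy": 0,"dz": 0,"ax": 0,"ay": 0,"az": 0},
    {"hand": 0,"dx": 0,"dy": 0,"dz": 0,"ax": 0,"ay": 0,"az": 0},
    {"hand": 0,"dx": 0,"dy": 0,"dz": 0,"ax": 0,"ay": 0,"az": 0},
  ],
)

```text
time_s: 10.12
position: [0.517, 0.2333, 0.0233]
tool_rot: [[0.968, 0.0, -0.252], [0.252, 0.0, 0.968], [0.0, -1.0, -0.0]]
ft_force: [-0.1, 0.2, 0.5]
grip_width: 0.0144
```

>>> jog_arm(
  rows=[
    {"hand": 0,"dx": 0,"dy": 0.1,"dz": 0,"ax": 0,"ay": 0,"az": 0},
    {"hand": 0,"dx": 0,"dy": 0,"dz": 0,"ax": 0,"ay": 0,"az": 0},
    {"hand": 0,"dx": 0,"dy": 0,"dz": 0,"ax": 0,"ay": 0,"az": 0},
    {"hand": 0,"dx": 0,"dy": 0,"dz": 0,"ax": 0,"ay": 0,"az": 0},
    {"hand": 0,"dx": 0,"dy": 0,"dz": 0,"ax": 0,"ay": 0,"az": 0},
  ],
)

```text
time_s: 10.53
position: [0.5172, 0.2333, 0.0229]
tool_rot: [[0.968, 0.001, -0.252], [0.252, 0.0, 0.968], [0.001, -1.0, -0.0]]
ft_force: [-1.1, -1.3, 5.4]
grip_width: 0.0147
```

Contact with the tray floor shows as 5.4 N upward, so I'm releasing gently.

>>> jog_arm(
  rows=[
    {"hand": 0.25,"dx": 0,"dy": 0,"dz": 0,"ax": 0,"ay": 0,"az": 0},
    {"hand": 0.35,"dx": 0,"dy": 0,"dz": 0,"ax": 0,"ay": 0,"az": 0},
    {"hand": 0.6,"dx": 0,"dy": 0,"dz": 0,"ax": 0,"ay": 0,"az": 0},
    {"hand": 0.6,"dx": 0,"dy": 0,"dz": 0,"ax": 0,"ay": 0,"az": 0},
    {"hand": 0.6,"dx": 0,"dy": 0,"dz": 0,"ax": 0,"ay": 0,"az": 0},
  ],
)

```text
time_s: 10.95
position: [0.517, 0.2332, 0.0222]
tool_rot: [[0.968, -0.0, -0.252], [0.252, -0.0, 0.968], [-0.0, -1.0, 0.0]]
ft_force: [-0.9, 0.1, 0.4]
grip_width: 0.0511
```

Run:
```python
from h import *
s=status.observe();print(s['position'],s['grip_width'],s['ft_force'])
im=imaging.get_image('wrist')[:,:,::-1];cv2.imwrite('pics/w9.png',im)
```

```text
[0.517  0.2332 0.0222] 0.05106410806292485 [-0.8659  0.0589  0.4302]
```

View pics/w9.png

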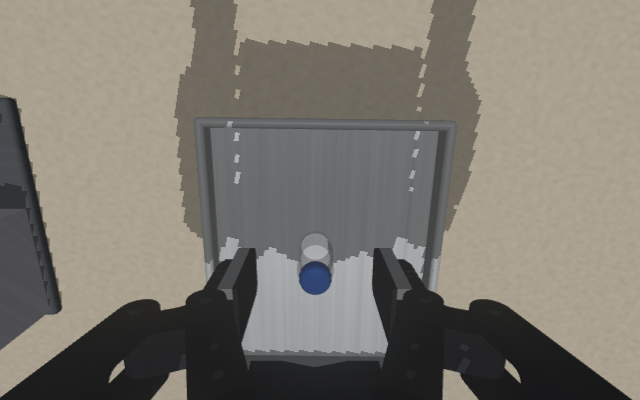

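The vial stands free between the open fingers. Retreating straight up.

>>> jog_arm(
  rows=[
    {"hand": 0.6,"dx": 0,"dy": -1,"dz": 0,"ax": 0,"ay": 0,"az": 0},
    {"hand": 0.6,"dx": 0,"dy": -2,"dz": 0,"ax": 0,"ay": 0,"az": 0},
    {"hand": 0.6,"dx": 0,"dy": -3,"dz": 0,"ax": 0,"ay": 0,"az": 0},
    {"hand": 0.6,"dx": 0,"dy": -4,"dz": 0,"ax": 0,"ay": 0,"az": 0},
    {"hand": 0.6,"dx": 0,"dy": -4,"dz": 0,"ax": 0,"ay": 0,"az": 0},
  ],
)

```text
time_s: 11.42
position: [0.5164, 0.2331, 0.1643]
tool_rot: [[0.968, -0.001, -0.252], [0.252, -0.0, 0.968], [-0.001, -1.0, 0.0]]
ft_force: [0.9, -0.3, -0.6]
grip_width: 0.0513
```

>>> jog_arm(
  rows=[
    {"hand": 0.6,"dx": 0,"dy": -3,"dz": 0,"ax": 0,"ay": 0,"az": 0},
    {"hand": 0.6,"dx": 0,"dy": -1,"dz": 0,"ax": 0,"ay": 0,"az": 0},
    {"hand": 0.6,"dx": 0,"dy": 0,"dz": 0,"ax": 0,"ay": 0,"az": 0},
    {"hand": 0.6,"dx": 0,"dy": 0,"dz": 0,"ax": 0,"ay": 0,"az": 0},
    {"hand": 0.6,"dx": 0,"dy": 0,"dz": 0,"ax": 0,"ay": 0,"az": 0},
  ],
)

```text
time_s: 11.83
position: [0.5163, 0.2331, 0.2006]
tool_rot: [[0.968, -0.003, -0.252], [0.252, -0.001, 0.968], [-0.003, -1.0, 0.0]]
ft_force: [-0.4, 0.1, -0.0]
grip_width: 0.0512
```

Run:
```python
from h import *
s=status.observe();print(s['position'],s['grip_width'],s['ft_force'])
im=imaging.get_image('wrist')[:,:,::-1];cv2.imwrite('pics/w10.png',im)
for a,c in blue(im): print('wrist',a,c,ray('wrist',c,.041,(s['position'],s['tool_rot'])))
im=imaging.get_image('side')[:,:,::-1]
for a,c in blue(im): print('side',a,c,ray('side',c,.038))
cv2.imwrite('pics/s10.png',cv2.resize(im[100:240,220:380],None,fx=4.2,fy=4.2,interpolation=cv2.INTER_CUBIC))
```

```text
[0.5163 0.2331 0.2006] 0.05120871268751567 [-0.4108  0.0682 -0.0185]
wrist 168 [272.3452  36.9286] [0.4077 0.1714 0.041 ]
wrist 128 [314.6016 183.3672] [0.5153 0.2343 0.041 ]
wrist 138 [452.587  380.1739] [0.6858 0.4302 0.041 ]
wrist 60 [444.2833 393.6833] [0.7047 0.4279 0.041 ]
side 177 [403.5876 154.0904] [0.8775 0.2867 0.038 ]
side 11 [251.3636 186.9091] [0.4078 0.1617 0.038 ]
side 581 [426.9363 248.3425] [ 0.7012 -0.2115  0.038 ]
side 156 [355.2692 353.4487] [ 0.4805 -0.4326  0.038 ]
```

View pics/s10.png

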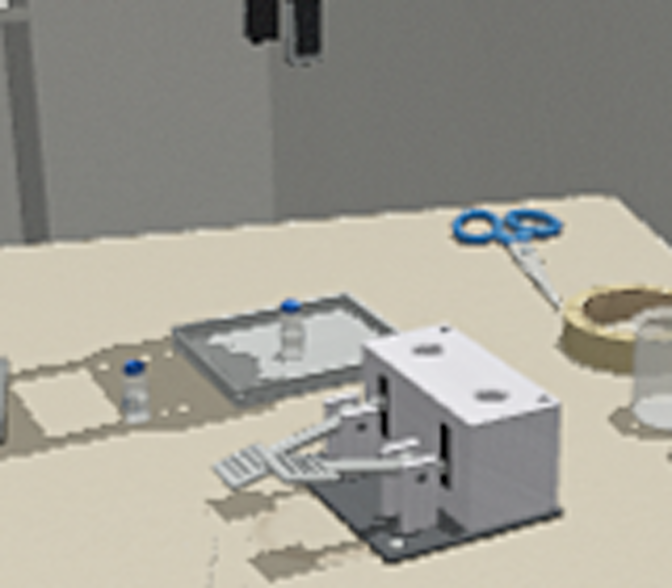

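View pics/w10.png

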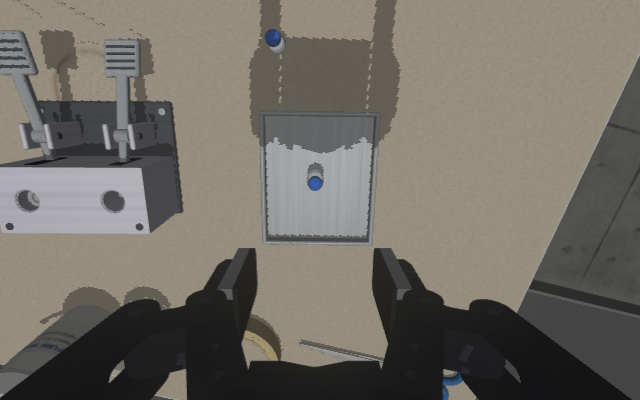

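The vial stands upright in the middle of the tray, with its cap at (315,183) in the wrist view. The plug is still in its well at (28,200), and the arm is clear.

```bash
python3 -c "
from rig import job
print(job.close_job())"
```

```text
the job is handed in; nothing more can be done
None
```

The job is done and handed in at about 12 s of robot time; no verdict was reported.

- **Lever and vial:** I pressed the left lever down to its stop (13 N upward, TCP at z = 27 mm). The vial rose out of the block. I then lifted it out and lowered it until the tray floor pushed back with about 5 N, and released it.
- **Last checks:** The side and wrist pictures show the vial upright near the tray centre. Its cap is at (0.515, 0.234) and the tray centre at (0.517, 0.233). The plug is still in its well, as far as the pictures show. The open gripper is about 0.2 m above the table and touching nothing.
- **Disagreements:** The gripper read 14.5 mm on the vial instead of the stated 16 mm, but the hold was firm. In the last side picture the colour mask missed the placed cap, so its measured position comes from the wrist view alone. I did not measure the plug's position again.

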